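Enable the bench controller with its spring-return key

ROBOT

A 6-joint arm with a two-finger parallel gripper is mounted at the origin on the work surface. World frame = base frame: x ahead of the robot, y to its left, z up, the work surface at z = 0. Lengths are in mm, angles in rad, forces in N, time in s.
With the tool pointing down it reaches from about 325 to 775 mm from the base axis. Payload 9.3 kg.
Tool frame: the origin (TCP) lies midway between the tips of the shut fingers; the grasp point (between the pads) lies 19 mm behind it; x points along the fingers, z is the direction in which the jaws open and shut, and the axes are right-handed (so a half turn about x gives the same grasp; the last joint's range is limited). The gripper opens to 85 mm and grips with 20 to 120 N. Pads are 22 mm wide; open, the fingers measure 114 mm over their backs; the gripper's body (76 mm by 85 mm) begins 54 mm behind the grasp point. The pads swing forward as they close: fully open they stand 13 mm farther back than shut.
Start: joints at [-1.392, 0.259, 0.021, 1.334, 0, 1.418], TCP at [179.153, -520.001, 207.179] pointing down, gripper open.
Joint ranges: [-3.04, 3.04], [-0.91, 1.82], [-1.04, 1.36], [-1.92, 1.95], [-1.52, 1.45], [-3.14, 3.14]. Speed limits (rad/s): [2.22, 2.22, 2.79, 3.14, 3.14, 3.14].

INTERFACE

Orientations are given as a rotation vector (axis times angle).
In Python, from workcell import r gives the robot as it stands.
- The arm moves only by the tool arm_command, never from a script. Its argument "motion" is a list of rows, each an object of numbers: "tx", "ty", "tz": the shift along the tool's x, y, z in units of 40 mm (1.0 is 40 mm); "rx", "ry", "rz": the turn, a rotation vector about the tool's x, y, z in units of 5 degrees (1.0 is 5 degrees). A call has 1 to 20 rows; each row is the pose to reach, as a shift and turn from the pose measured when the call began, along the tool's axes at that moment; what a row does not reach only later rows make up. A row lasts 1/12 s, in which the tool goes at most 41.7 mm and 7.16 degrees, less where a joint would pass 70% of its speed; a pose out of reach is approached as far as the arm can. A call with a gripper value outside its range is refused whole. "grip" is the opening, from 0 (shut) to 1 (fully open), set as the call begins (left out, the last holds). The fingers move at their own pace and stop on an object; "grip_force" is the grip in N (left out, the last holds). Time passes only in rows, so rows that repeat a pose let the fingers close. It gives the time, the measured TCP pose, the force and the opening at its end, in the units of the state.
- r.get_obs(): the state, without advancing time (a new reading comes with each control period).
- r.camera(name): name is "scene" or "top" or "wrist"; returns a dict with "image" (420x560x3 uint8, blue, green, red), "z_map" (420x560 float32, mm along the optical axis (not along the pixel's ray), 0 where there is no reading), "fx", "fy", "cx", "cy" (pixels), "k1" (the pictures are not rectified: a ray, as slopes to the right and down, at radius r is drawn at 1 + k1 r^2 times it, then the intrinsics apply), "world_from_camera" (4x4, takes a point from camera to world coordinates). Camera axes: x right, y up, looking along -z (the intrinsics and any distortion apply to the point x, -y, -z); pixel columns grow to the right and rows downward; lengths in mm; the calibration is good to about 2 mm. A picture is of the moment at which its call begins.
- r.close_job(): hands the job in, once; it reports no verdict.
The state is a dict: "t": time; "joint_positions": joint angles; "joint_velocities": joint speeds; "tau": joint torques, N m; "tcp_pos": TCP position; "tool_rot": TCP orientation; "contact_force": force on the tool from outside, world axes, zero at the start; "ft_torque": the same for the moment, N m; "opening": finger opening in mm.
Only numpy, scipy, OpenCV 4.12 (cv2) and the standard library are available. Lean on these libraries where they do the work, as an engineer would, in place of code of your own. Each camera call takes 0.05 s, during which the arm holds its last target. There are 200 camera calls.

TASK

Pull the key up out of its snap-in dock, push it point down and fully home into the key switch on top of the white bench controller (two sticky pins resist; a slight wiggle helps), then turn it a quarter clockwise, seen from above, to the stop. The switch springs back, so finish while still gripping the key and holding it turned and fully home; leave the pedal, spray bottle, parts box and jar where they stand.

Things in the scene. Friction and masses are not known exactly. Their poses are not given: they have to be found in the camera images.
- key_center (a point): The loose steel key (about 100 g), standing point down in the dock. Point: centre of its steel bow (head), 30 mm wide (key's x), 10 mm thick (key's y: grip these flat sides), 44 mm tall, underside 22 mm below the point. Below it: round steel neck 6 mm across, 12 mm long, then the blade. Tip 58 mm below the point. z up along the key. Same after a half turn.
- key_tip (a point): The key's tip, 58 mm below the bow's centre; same axes. The flat steel blade is 12 mm wide (x), 5 mm thick (y), 18 mm long, and ends in a V point 6 mm long.
- dock_mouth (a point): Centre of the slot in the top face of the key dock, a grey plastic block 50 x 40 mm, 37.5 mm high, on a 90 mm foot, fixed to the bench. x along the slot's 14 mm width, z up. The parked key's x lies along it, bow centre 23.5 mm above the point. Sprung balls catch the key's shoulders: pulled straight up it snaps free at roughly 10 N within 5 mm; the tip is clear after 35 mm.
- controller: White bench controller with a blue panel and dark screen, 160 x 150 mm, top 83 mm high, fixed to the bench. Origin under its centre; the key switch is 35 mm from the centre on its -x side, in a square 44 mm aluminium plate that stands 6 mm above the top.
- lock_mouth (a point): Mouth of the keyway: centre of the slot, in the face of the aluminium plate. x along the slot's 13.5 mm width (6.5 mm across), z up; plate 5 mm thick, turning plug below. Fully home: tip 31 mm below the point, bow centre 27 mm above. Two sticky pins, met with the tip about 16 and 25 mm deep, each resist with 5 to 15 N; small twists help a little. The key can turn only within about 1.5 mm of home.
- plug (a joint): Turn of the lock's plug, rad: 0 at rest (in line with the plate's slot), growing clockwise seen from above, stop at 1.5. A spring drives it back (0.02 N m at rest, 0.11 N m at the stop). The key has about 0.15 rad of play in it, so the key turns about 1.65 rad to bring the plug to its stop.
- pedal: Black foot pedal, 110 x 75 mm, 35 mm high, loose, beyond the work. Leave alone. Origin under its centre.
- spray: Pale spray bottle with white trigger head, 72 mm diameter, 210 mm high, loose. Leave alone. Origin under its centre.
- partsbox: Small white box with a pale lid, 82 x 62 mm, 24 mm high, loose. Leave alone. Origin under its centre.
- jar: Small amber glass jar with lid, 48 mm diameter, 60 mm high, loose. Leave alone. Origin under its centre.

How it is judged (in metres and radians):
On the way, in this order (a step that is already met when the one before it is completed fails the run):
1. the key is gripped and drawn out of its dock (z of key_center in the frame of dock_mouth above 0.06 m and contact force between key and the fingers above 1 N), for 0.1 s.
2. the key is fully home in the lock, not yet turned (z of key_center in the frame of lock_mouth below 0.0295 m and horizontal distance between key_center and lock_mouth below 0.006 m and value of joint plug below 0.3 rad).
At the end, for the whole second after the job is handed in: The plug is held turned by more than 1.25 rad (stop at 1.5) by the key, which is within 3 mm of fully home and 6 mm of the keyway's axis and is still gripped by the fingers (over 1 N); pedal, spray bottle, parts box and jar are within 30 mm of where they stood (value of joint plug above 1.25 rad and z of key_center in the frame of lock_mouth below 0.03 m and horizontal distance between key_center and lock_mouth below 0.006 m and contact force between key and the fingers above 1 N and distance of each of pedal, spray, partsbox, jar from where it was at the start of the episode below 0.03 m); the arm keeps its last pose, push and grip.
It fails at once if a bystander is knocked over or shoved (distance of any of pedal, spray, partsbox, jar from where it was at the start of the episode above 0.03 m or angle between any of spray, jar's own z axis and vertical above 0.5 rad).
It also fails if it takes over 58 s, if anything falls off the work surface, if the arm or the gripper's body presses on something with over 40 N, if the wrist force passes 120 N, or if a joint passes its speed limit or range.

## Working session

There is one attempt and no reset: what is moved stays moved. The work goes in short steps, Python scripts to look and compute and a tool call to move; the robot and the scene stay as the last step left them, time stands still between calls to the robot, and variables do not carry over. Pictures are saved under pics/ and viewed, about 8 in all and at most 12, crops included, and the job is handed in when it is done.

Besides the shell and the picture viewer there is one more tool, called as name([rows], argument=value, ...), one row to a line, values as JSON. arm_command: Moves the arm, as the interface text tells. Its arguments: {"type":"object","properties":{"motion":{"type":"array"},"grip":{"type":"number"},"grip_force":{"type":"number"}},"required":["motion"]}

```bash
mkdir -p pics; ls
cat > h.py <<'E'
import numpy as np, cv2
from scipy.spatial.transform import Rotation as R
from workcell import r
def look(name,f):
    c=r.camera(name); cv2.imwrite(f'pics/{f}.png',c['image']); np.savez(f'pics/{f}.npz',**c); return c
def load(f): return dict(np.load(f'pics/{f}.npz'))
def pt(c,u,v,z=None,wz=None):
    K=np.array([[c['fx'],0,c['cx']],[0,c['fy'],c['cy']],[0,0,1.]])
    s=cv2.undistortPoints(np.array([[[u,v]]],float),K,np.array([float(c['k1']),0,0,0])).ravel()
    d=np.array([s[0],-s[1],-1.]); M=c['world_from_camera']
    if wz is not None:
        D=M[:3,:3]@d; return M[:3,3]+D*(wz-M[2,3])/D[2]
    if z is None: z=float(c['z_map'][int(round(v)),int(round(u))])
    return M[:3,:3]@(d*z)+M[:3,3]
def proj(c,p):
    q=np.linalg.inv(c['world_from_camera'])@np.r_[p,1]; x,y=q[0]/-q[2],-q[1]/-q[2]; k=1+c['k1']*(x*x+y*y)
    return np.array([c['cx']+c['fx']*x*k,c['cy']+c['fy']*y*k])
E
python3 - <<'E'
from h import *
a=look('top','top0');b=look('scene','sc0')
o=r.get_obs();print({k:np.round(v,3).tolist() for k,v in o.items()})
for c in(a,b):print(c['fx'],c['k1'],np.round(c['world_from_camera'],3).tolist())
E
```

```text
pics
{'t': 0.1, 'joint_positions': [-1.392, 0.259, 0.021, 1.334, 0.0, 1.418], 'joint_velocities': [0.0, -0.0, 0.001, -0.001, 0.001, 0.0], 'tau': [0.005, -55.67, 34.507, 0.012, -0.0, 0.0], 'tcp_pos': [179.085, -519.713, 206.616], 'tool_rot': [0.962, 1.349, -0.961], 'contact_force': [0.487, 0.521, 0.376], 'ft_torque': [0.005, -0.03, -0.001], 'opening': 85.556}
384.3681388380671 -0.07485741356306853 [[0.017, 0.997, -0.077, 542.737], [-1.0, 0.019, 0.014, 20.557], [0.016, 0.077, 0.997, 1179.779], [0.0, 0.0, 0.0, 1.0]]
388.1916498265347 0.034712177486932345 [[0.342, -0.768, 0.541, 1180.56], [0.94, 0.283, -0.192, -177.313], [-0.006, 0.574, 0.819, 870.043], [0.0, 0.0, 0.0, 1.0]]
```

View pics/top0.png

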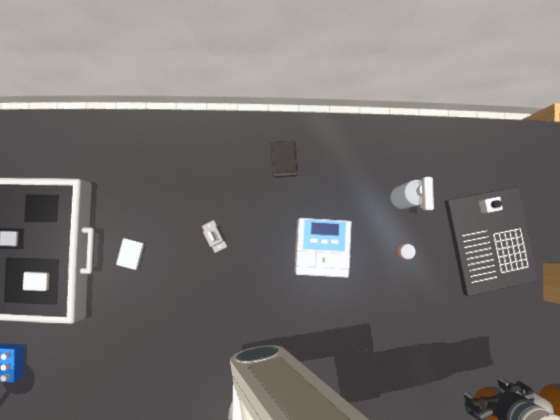

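View pics/sc0.png

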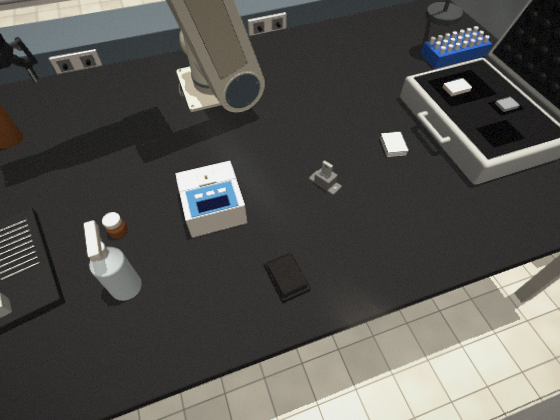

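Top view: dock with key at about (214,236), controller at (323,247), key switch near (323,260). Enlarging both.

Run:
```python
from h import *
c=load('top0');im=c['image']
a=cv2.resize(im[212:262,190:240],(400,400),interpolation=cv2.INTER_CUBIC)
b=cv2.resize(im[212:282,288:358],(400,400),interpolation=cv2.INTER_CUBIC)
cv2.imwrite('pics/crop1.png',np.hstack([a,b]))
print(pt(c,214,236),pt(c,323,260),pt(c,323,270),c['z_map'][230:243,208:222].astype(int))
M=c['world_from_camera']
for u,v,w in((214,236,60),(323,260,89)):print(pt(c,u,v,wz=w))
print(r.get_obs()['t'])
```

```text
[550.55188731 179.72767583  44.69740377] [ 486.96299194 -138.77546535   71.39283257] [ 459.40858516 -137.08302416   85.20156232] [[1141 1134 1139 1139 1136 1138 1138 1138 1138 1135 1159 1176 1176 1175]
 [1140 1137 1099 1139 1138 1136 1135 1139 1138 1136 1144 1170 1174 1176]
 [1094 1098 1091 1104 1127 1137 1136 1137 1137 1137 1138 1155 1176 1177]
 [1089    0 1092 1092 1114 1138 1136 1139 1138 1137 1138 1144 1170 1179]
 [1090 1093 1090 1093 1105 1127 1138 1142 1138 1138 1138 1139 1160 1176]
 [1135 1094 1091 1098 1090 1113 1136 1135 1138 1133 1135 1143 1145 1170]
 [1143 1091 1094 1092 1091 1102 1129 1138 1137 1138 1140 1140 1136 1160]
 [1134 1137 1092 1088 1095 1092 1113 1136 1135 1136 1137 1139 1135 1143]
 [1134 1134 1093 1094 1092 1096 1103 1124 1134 1135 1138 1137 1134 1139]
 [1139 1132 1138 1089 1092 1091 1094 1113 1138 1141 1136 1134 1138 1137]
 [1138 1135 1135 1090 1095 1090 1095 1106 1131 1140 1136 1139 1139 1138]
 [1136 1134 1133 1133 1093 1097 1123 1134 1135 1135 1136 1136 1137 1131]
 [1135 1136 1135 1135 1135 1133 1136 1139 1131 1135 1138 1133 1140 1156]]
[550.44652866 177.58181535  60.        ]
[ 487.84898214 -136.24440628   89.        ]
0.1
```

View pics/crop1.png

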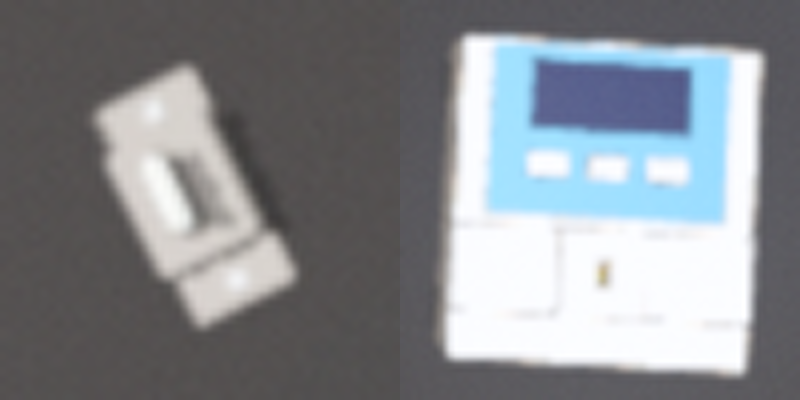

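```bash
cat >> h.py <<'E'
def delta(p,yaw=None,roll_down=True):
    """move to TCP p (mm) with tool straight down, jaw (tool z) heading yaw deg in world; returns units"""
    o=r.get_obs(); T=R.from_rotvec(o['tool_rot']); 
    j=T.as_matrix()[:,2]; cur=np.degrees(np.arctan2(j[1],j[0])); yaw=cur if yaw is None else yaw
    a=np.radians(yaw); z=np.array([np.cos(a),np.sin(a),0]);x=np.array([0,0,-1.]);G=R.from_matrix(np.c_[x,np.cross(z,x),z])
    t=T.inv().apply(np.array(p)-o['tcp_pos'])/40; w=np.degrees((T.inv()*G).as_rotvec())/5
    print('t',round(float(o['t']),2),'tcp',np.round(o['tcp_pos'],1),'yaw',round(cur,2),'axis',np.round(T.as_matrix()[:,0],4),'q',np.round(o['joint_positions'],3),'F',np.round(o['contact_force'],1),'M',np.round(o['ft_torque'],2),'op',round(float(o['opening']),1))
    print('MOVE t',np.round(t,3),'r',np.round(w,3)); return t,w
E
python3 - <<'E'
from h import *
c=load('top0')
k=pt(c,210.9,235.75,wz=83);l=pt(c,323.7,259.8,wz=89)
print('key',k,'lock',l)
for a,b in (((150,160),(185,225)),((95,110),(180,325)),((195,65),(297,275))):
  p=[pt(c,190+u/8,212+v/8,wz=83) for u,v in (a,b)];d=p[0]-p[1];print(np.degrees(np.arctan2(d[1],d[0])))
for a,b in (((457,38),(445,357)),((765,52),(748,373)),((604,262),(602,285))):
  p=[pt(c,288+(u-400)*.175,212+v*.175,wz=85) for u,v in (a,b)];d=p[0]-p[1];print(np.degrees(np.arctan2(d[1],d[0])))
cc=r.camera('wrist');M=cc['world_from_camera'];o=r.get_obs();T=R.from_rotvec(o['tool_rot'])
print('cam in tool',T.inv().apply(M[:3,3]-o['tcp_pos']),(T.inv().as_matrix()@M[:3,:3]).round(3).tolist(),cc['fx'])
for y in (118,-62): delta([k[0],k[1],200],y)
E
```

```text
key [550.82929857 183.21305094  83.        ] lock [ 488.440711   -138.22955164   89.        ]
29.876792389100345
23.218970712821125
27.395228472942616
-1.3810716127243672
-2.7721638932902812
-4.438975710910249
cam in tool [-166.19356374   77.45939357    0.7770417 ] [[0.0, 0.304, -0.953], [0.001, 0.953, 0.304], [1.0, -0.001, -0.0]] 333.89459566960016
t 0.15 tcp [ 179.1 -519.8  206.7] yaw -70.99 axis [-2.e-04  1.e-03 -1.e+00] q [-1.392  0.259  0.021  1.334 -0.     1.418] F [ 0.3 -0.9  0.4] M [-0.01  0.01 -0.01] op 85.3
MOVE t [  0.184  14.511 -13.589] r [ 3.4202e+01 -4.0000e-03  1.7000e-02]
t 0.15 tcp [ 179.1 -519.8  206.7] yaw -70.99 axis [-2.e-04  1.e-03 -1.e+00] q [-1.392  0.259  0.021  1.334 -0.     1.418] F [ 0.3 -0.9  0.4] M [-0.01  0.01 -0.01] op 85.3
MOVE t [  0.184  14.511 -13.589] r [-1.798 -0.011 -0.003]
```

arm_command([
  {"ty": 0.725,"tz": -0.68,"rx": -1.4},
  {"ty": 1.45,"tz": -1.36,"rx": -2.8},
  {"ty": 2.175,"tz": -2.04,"rx": -4.2},
  {"ty": 2.9,"tz": -2.72,"rx": -5.6},
  {"ty": 3.625,"tz": -3.4,"rx": -7.0},
  {"ty": 4.35,"tz": -4.08,"rx": -8.4},
  {"ty": 5.075,"tz": -4.76,"rx": -9.8},
  {"ty": 5.8,"tz": -5.44,"rx": -11.2},
  {"ty": 6.525,"tz": -6.12,"rx": -12.6},
  {"ty": 7.25,"tz": -6.8,"rx": -14},
  {"ty": 7.975,"tz": -7.48,"rx": -15.4},
  {"ty": 8.7,"tz": -8.16,"rx": -16.8},
  {"ty": 9.425,"tz": -8.84,"rx": -18.2},
  {"ty": 10.15,"tz": -9.52,"rx": -19.6},
  {"ty": 10.875,"tz": -10.2,"rx": -21},
  {"ty": 11.6,"tz": -10.88,"rx": -22.4},
  {"ty": 12.325,"tz": -11.56,"rx": -23.8},
  {"ty": 13.05,"tz": -12.24,"rx": -25.2},
  {"ty": 13.775,"tz": -12.92,"rx": -26.6},
  {"ty": 14.51,"tz": -13.59,"rx": -28},
])

```text
schema error: expected keys tx, ty, tz, rx, ry, rz
```

Run:
```python
from h import *
delta([550.8,183.2,190],118)
```

```text
t 0.15 tcp [ 179.1 -519.8  206.7] yaw -70.99 axis [-2.e-04  1.e-03 -1.e+00] q [-1.392  0.259  0.021  1.334 -0.     1.418] F [ 0.3 -0.9  0.4] M [-0.01  0.01 -0.01] op 85.3
MOVE t [  0.434  14.51  -13.588] r [ 3.4202e+01 -4.0000e-03  1.7000e-02]
```

arm_command([
  {"tx": 0,"ty": 0.725,"tz": -0.68,"rx": -1.4,"ry": 0,"rz": 0},
  {"tx": 0,"ty": 1.45,"tz": -1.36,"rx": -2.8,"ry": 0,"rz": 0},
  {"tx": 0,"ty": 2.175,"tz": -2.04,"rx": -4.2,"ry": 0,"rz": 0},
  {"tx": 0,"ty": 2.9,"tz": -2.72,"rx": -5.6,"ry": 0,"rz": 0},
  {"tx": 0,"ty": 3.625,"tz": -3.4,"rx": -7,"ry": 0,"rz": 0},
  {"tx": 0,"ty": 4.35,"tz": -4.08,"rx": -8.4,"ry": 0,"rz": 0},
  {"tx": 0,"ty": 5.075,"tz": -4.76,"rx": -9.8,"ry": 0,"rz": 0},
  {"tx": 0,"ty": 5.8,"tz": -5.44,"rx": -11.2,"ry": 0,"rz": 0},
  {"tx": 0,"ty": 6.525,"tz": -6.12,"rx": -12.6,"ry": 0,"rz": 0},
  {"tx": 0,"ty": 7.25,"tz": -6.8,"rx": -14,"ry": 0,"rz": 0},
  {"tx": 0,"ty": 7.975,"tz": -7.48,"rx": -15.4,"ry": 0,"rz": 0},
  {"tx": 0,"ty": 8.7,"tz": -8.16,"rx": -16.8,"ry": 0,"rz": 0},
  {"tx": 0,"ty": 9.425,"tz": -8.84,"rx": -18.2,"ry": 0,"rz": 0},
  {"tx": 0,"ty": 10.15,"tz": -9.52,"rx": -19.6,"ry": 0,"rz": 0},
  {"tx": 0,"ty": 10.875,"tz": -10.2,"rx": -21,"ry": 0,"rz": 0},
  {"tx": 0,"ty": 11.6,"tz": -10.88,"rx": -22.4,"ry": 0,"rz": 0},
  {"tx": 0,"ty": 12.325,"tz": -11.56,"rx": -23.8,"ry": 0,"rz": 0},
  {"tx": 0,"ty": 13.05,"tz": -12.24,"rx": -25.2,"ry": 0,"rz": 0},
  {"tx": 0,"ty": 13.775,"tz": -12.92,"rx": -26.6,"ry": 0,"rz": 0},
  {"tx": 0,"ty": 14.51,"tz": -13.59,"rx": -28,"ry": 0,"rz": 0},
])

```text
t: 1.82
tcp_pos: [551.1, 185.4, 207.1]
tool_rot: [-0.939, 1.358, 0.941]
contact_force: [-0.1, -0.4, 0.1]
opening: 85.1
```

Run:
```python
from h import *
delta([550.8,183.2,190],118)
```

```text
t 1.82 tcp [551.1 185.4 207.1] yaw 69.38 axis [-4.e-04  9.e-04 -1.e+00] q [1.800e-01 3.130e-01 9.900e-02 1.357e+00 1.000e-03 5.400e-01] F [-0.1 -0.4  0.1] M [-0.01 -0.03 -0.01] op 85.1
MOVE t [ 0.428 -0.012 -0.054] r [-9.724e+00  1.100e-02 -5.000e-03]
```

arm_command([
  {"tx": 0.1,"ty": 0,"tz": 0,"rx": -1.4,"ry": 0,"rz": 0},
  {"tx": 0.2,"ty": 0,"tz": 0,"rx": -2.8,"ry": 0,"rz": 0},
  {"tx": 0.3,"ty": 0,"tz": 0,"rx": -4.2,"ry": 0,"rz": 0},
  {"tx": 0.4,"ty": 0,"tz": -0.05,"rx": -5.6,"ry": 0,"rz": 0},
  {"tx": 0.43,"ty": 0,"tz": -0.05,"rx": -7,"ry": 0,"rz": 0},
  {"tx": 0.43,"ty": 0,"tz": -0.05,"rx": -8.4,"ry": 0,"rz": 0},
  {"tx": 0.43,"ty": 0,"tz": -0.05,"rx": -9.72,"ry": 0,"rz": 0},
  {"tx": 0.43,"ty": 0,"tz": -0.05,"rx": -9.72,"ry": 0,"rz": 0},
  {"tx": 0.43,"ty": 0,"tz": -0.05,"rx": -9.72,"ry": 0,"rz": 0},
  {"tx": 0.43,"ty": 0,"tz": -0.05,"rx": -9.72,"ry": 0,"rz": 0},
])

```text
t: 2.65
tcp_pos: [550.4, 183.5, 189.8]
tool_rot: [-1.555, 0.939, 1.557]
contact_force: [-0.2, 0.8, 1.0]
opening: 85.4
```

Run:
```python
from h import *
c=look('wrist','w1')
delta([550.8,183.2,190],118)
print(proj(c,[550.8,183.2,83]))
```

```text
t 2.7 tcp [550.4 183.5 189.9] yaw 117.8 axis [-6.e-04  9.e-04 -1.e+00] q [ 1.770e-01  3.160e-01  5.900e-02  1.314e+00  1.000e-03 -3.080e-01] F [-0.6 -0.2 -0.7] M [-0.03 -0.06  0.01] op 85.7
MOVE t [-0.004 -0.005 -0.012] r [-0.04   0.012 -0.001]
[281.71470392 195.77160699]
```

View pics/w1.png

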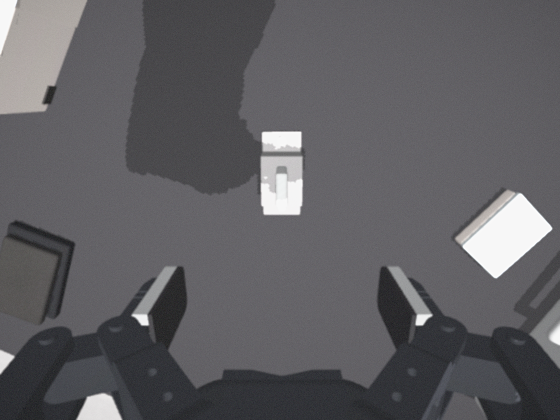

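Run:
```python
from h import *
c=load('w1')
cv2.imwrite('pics/crop2.png',cv2.resize(c['image'][125:220,250:315],(455,665)[:2] and (410,600),interpolation=cv2.INTER_CUBIC))
print(c['z_map'][165:205:3,270:296:2].astype(int))
```

```text
[[321 321 322 322 323 322 322 321 322 322 321 322 322]
 [323 323 324 313 304 304 305 305 313 322 324 323 324]
 [323 323 323 294 290 289 289 290 292 323 324 324 323]
 [324 325 324 281 280 280 278 280 280 325 325 325 324]
 [326 326 325 280 280 279 279 281 280 327 326 326 326]
 [327 327 325 282 280 280 281 280 281 326 327 328 326]
 [328 328 328 282 282 282 281 280 281 327 329 326 328]
 [  0 329 329 281 282 281 281 282 283 328 328 329 329]
 [329 330 328 284 283 283 283 282 283 331 329 331 329]
 [332 331 330 283 282 283 283 283 284 331 331 331 330]
 [331 331 331 285 285 284 285 284 285 332 332 330 330]
 [333 331 332 286 286 285 286 285 286 332 332 333 331]
 [333 334 333 287 286 286 286 286 286 333 334 333 334]
 [333 334 334 287 286 285 287 286 287 333 333 333 334]]
```

View pics/crop2.png

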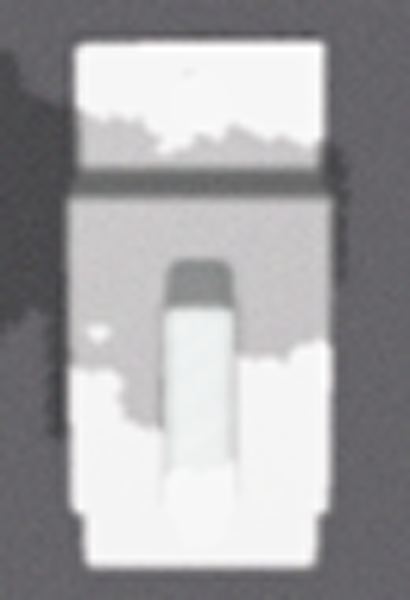

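```bash
cat >> h.py <<'E'
def cloud(c,u0,u1,v0,v1):
    K=np.array([[c['fx'],0,c['cx']],[0,c['fy'],c['cy']],[0,0,1.]])
    U,V=np.meshgrid(np.arange(u0,u1),np.arange(v0,v1)); uv=np.c_[U.ravel(),V.ravel()].astype(float)
    s=cv2.undistortPoints(uv[:,None],K,np.array([float(c['k1']),0,0,0]))[:,0]
    z=c['z_map'][v0:v1,u0:u1].ravel(); d=np.c_[s[:,0],-s[:,1],-np.ones(len(s))]*z[:,None]
    return (d@c['world_from_camera'][:3,:3].T+c['world_from_camera'][:3,3])[z>0], uv[z>0]
E
python3 - <<'E'
from h import *
c=load('w1');P,uv=cloud(c,255,310,160,222)
k=(P[:,2]>78);q=P[k]
print(k.sum(),np.median(q[:,2]),uv[k].min(0),uv[k].max(0))
print(cv2.minAreaRect(q[:,:2].astype(np.float32)),q.mean(0))
k=(P[:,2]<45)&(P[:,2]>25);print('block',np.median(P[k][:,2]),cv2.minAreaRect(P[k][:,:2].astype(np.float32)))
for u,v in((281.7,173.8),(281.7,211.4),(279.9+0,174),(279.9,211)):print(pt(c,u,v,wz=83))
E
```

```text
379 81.97264983266945 [276. 173.] [287. 207.]
((547.2662963867188, 181.15975952148438), (30.318574905395508, 9.455668449401855), 27.57729721069336) [546.84580407 180.44782042  81.91631615]
block 37.13784786190652 ((551.223388671875, 182.656982421875), (45.97205352783203, 39.963661193847656), 28.132129669189453)
[533.95205732 174.29159721  83.        ]
[563.22039118 189.74275895  83.        ]
[534.80287864 173.0433879   83.        ]
[563.62290498 188.19821049  83.        ]
```

Run:
```python
from h import *
delta([547.8,181.4,46],117.8)
```

```text
t 2.7 tcp [550.4 183.5 189.9] yaw 117.8 axis [-6.e-04  9.e-04 -1.e+00] q [ 1.770e-01  3.160e-01  5.900e-02  1.314e+00  1.000e-03 -3.080e-01] F [-0.6 -0.2 -0.7] M [-0.03 -0.06  0.01] op 85.7
MOVE t [ 3.596  0.082 -0.021] r [-0.     0.012 -0.001]
```

arm_command([
  {"tx": 0.6,"ty": 0.08,"tz": -0.02,"rx": 0,"ry": 0,"rz": 0},
  {"tx": 1.3,"ty": 0.08,"tz": -0.02,"rx": 0,"ry": 0,"rz": 0},
  {"tx": 2.0,"ty": 0.08,"tz": -0.02,"rx": 0,"ry": 0,"rz": 0},
  {"tx": 2.6,"ty": 0.08,"tz": -0.02,"rx": 0,"ry": 0,"rz": 0},
  {"tx": 3.1,"ty": 0.08,"tz": -0.02,"rx": 0,"ry": 0,"rz": 0},
  {"tx": 3.4,"ty": 0.08,"tz": -0.02,"rx": 0,"ry": 0,"rz": 0},
  {"tx": 3.6,"ty": 0.08,"tz": -0.02,"rx": 0,"ry": 0,"rz": 0},
  {"tx": 3.6,"ty": 0.08,"tz": -0.02,"rx": 0,"ry": 0,"rz": 0},
  {"tx": 3.6,"ty": 0.08,"tz": -0.02,"rx": 0,"ry": 0,"rz": 0},
])

```text
t: 3.45
tcp_pos: [548.0, 181.5, 46.1]
tool_rot: [-1.555, 0.939, 1.557]
contact_force: [0.3, 0.2, 0.6]
opening: 85.2
```

arm_command([
  {"tx": 0,"ty": 0,"tz": 0,"rx": 0,"ry": 0,"rz": 0},
  {"tx": 0,"ty": 0,"tz": 0,"rx": 0,"ry": 0,"rz": 0},
  {"tx": 0,"ty": 0,"tz": 0,"rx": 0,"ry": 0,"rz": 0},
  {"tx": 0,"ty": 0,"tz": 0,"rx": 0,"ry": 0,"rz": 0},
  {"tx": 0,"ty": 0,"tz": 0,"rx": 0,"ry": 0,"rz": 0},
  {"tx": 0,"ty": 0,"tz": 0,"rx": 0,"ry": 0,"rz": 0},
  {"tx": 0,"ty": 0,"tz": 0,"rx": 0,"ry": 0,"rz": 0},
  {"tx": 0,"ty": 0,"tz": 0,"rx": 0,"ry": 0,"rz": 0},
], grip=0.0, grip_force=30)

```text
t: 4.12
tcp_pos: [548.0, 181.6, 46.2]
tool_rot: [-1.555, 0.939, 1.557]
contact_force: [-0.7, 0.4, 0.8]
opening: 8.6
```

Run:
```python
from h import *
delta([547.8,181.4,46],117.8)
```

```text
t 4.12 tcp [548.  181.6  46.2] yaw 117.74 axis [-5.0e-04  1.1e-03 -1.0e+00] q [ 0.174  0.396 -0.202  0.973  0.001 -0.31 ] F [-0.7  0.4  0.8] M [ 0.17  0.1  -0.04] op 8.6
MOVE t [ 0.006  0.006 -0.002] r [-0.011  0.014  0.001]
```

arm_command([
  {"tx": 0,"ty": 0,"tz": 0,"rx": 0,"ry": 0,"rz": 0},
  {"tx": 0,"ty": 0,"tz": 0,"rx": 0,"ry": 0,"rz": 0},
  {"tx": -0.05,"ty": 0,"tz": 0,"rx": 0,"ry": 0,"rz": 0},
  {"tx": -0.1,"ty": 0,"tz": 0,"rx": 0,"ry": 0,"rz": 0},
  {"tx": -0.15,"ty": 0,"tz": 0,"rx": 0,"ry": 0,"rz": 0},
  {"tx": -0.2,"ty": 0,"tz": 0,"rx": 0,"ry": 0,"rz": 0},
  {"tx": -0.3,"ty": 0,"tz": 0,"rx": 0,"ry": 0,"rz": 0},
  {"tx": -0.5,"ty": 0,"tz": 0,"rx": 0,"ry": 0,"rz": 0},
  {"tx": -0.7,"ty": 0,"tz": 0,"rx": 0,"ry": 0,"rz": 0},
  {"tx": -0.9,"ty": 0,"tz": 0,"rx": 0,"ry": 0,"rz": 0},
  {"tx": -1.2,"ty": 0,"tz": 0,"rx": 0,"ry": 0,"rz": 0},
  {"tx": -1.7,"ty": 0,"tz": 0,"rx": 0,"ry": 0,"rz": 0},
  {"tx": -2.2,"ty": 0,"tz": 0,"rx": 0,"ry": 0,"rz": 0},
  {"tx": -2.8,"ty": 0,"tz": 0,"rx": 0,"ry": 0,"rz": 0},
  {"tx": -3.4,"ty": 0,"tz": 0,"rx": 0,"ry": 0,"rz": 0},
  {"tx": -3.8,"ty": 0,"tz": 0,"rx": 0,"ry": 0,"rz": 0},
  {"tx": -3.8,"ty": 0,"tz": 0,"rx": 0,"ry": 0,"rz": 0},
], grip=0.0, grip_force=100)

```text
t: 5.53
tcp_pos: [549.5, 181.6, 203.4]
tool_rot: [-1.559, 0.934, 1.551]
contact_force: [-0.3, 0.6, -0.4]
opening: 7.1
```

Run:
```python
from h import *
l=np.array([488.4,-138.2])
c=look('wrist','w2')
delta([l[0],l[1],198],87.5)
```

```text
t 5.58 tcp [549.  181.5 201.1] yaw 117.75 axis [ 0.0043  0.0018 -1.    ] q [ 1.740e-01  3.050e-01  7.200e-02  1.333e+00  1.000e-03 -3.110e-01] F [-0.3 -0.4 -1.5] M [ 0.07 -0.    0.03] op 6.8
MOVE t [ 0.058  5.062 -6.369] r [6.05  0.01  0.054]
```

View pics/w2.png

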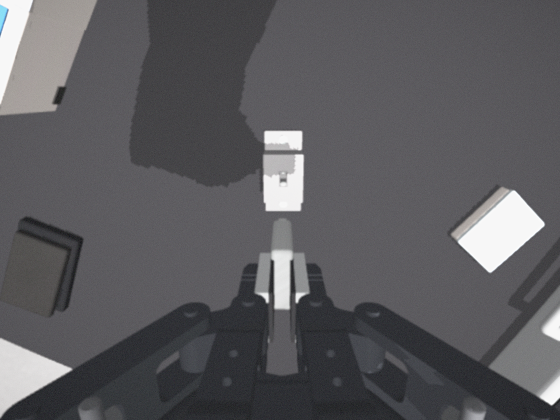

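Run:
```python
from h import *
c=load('w2'); o=r.get_obs(); T=R.from_rotvec(o['tool_rot'])
f=lambda x,y=0,z=0: proj(c,o['tcp_pos']+T.apply([x,y,z])).round(1)
for n,x in(('tip',43),('blade top',19),('neck top',7),('bow ctr',-15),('bow top',-37)):print(n,f(x),[f(x,y) for y in(-15,-6,6,15)],f(x,0,-5),f(x,0,5))
cv2.imwrite('pics/crop3.png',cv2.resize(c['image'][210:350,220:345],(536,600),interpolation=cv2.INTER_CUBIC))
```

```text
tip [282.9 219.8] [array([282.9, 240.2]), array([282.9, 228. ]), array([282.9, 211.3]), array([283. , 198.4])] [275.5 219.7] [290.3 219.8]
blade top [283.  233.5] [array([283. , 255.9]), array([283. , 242.6]), array([283. , 224.3]), array([283.1, 210.1])] [274.8 233.5] [291.3 233.5]
neck top [283.1 241.6] [array([283. , 265.1]), array([283.1, 251.1]), array([283.1, 231.9]), array([283.2, 216.9])] [274.3 241.6] [291.8 241.6]
bow ctr [283.2 259.3] [array([283.1, 285. ]), array([283.2, 269.8]), array([283.3, 248.6]), array([283.3, 232. ])] [273.4 259.3] [293.  259.3]
bow top [283.4 281.9] [array([283.3, 310.3]), array([283.4, 293.5]), array([283.4, 269.9]), array([283.5, 251.4])] [272.2 281.8] [294.6 281.9]
```

View pics/crop3.png

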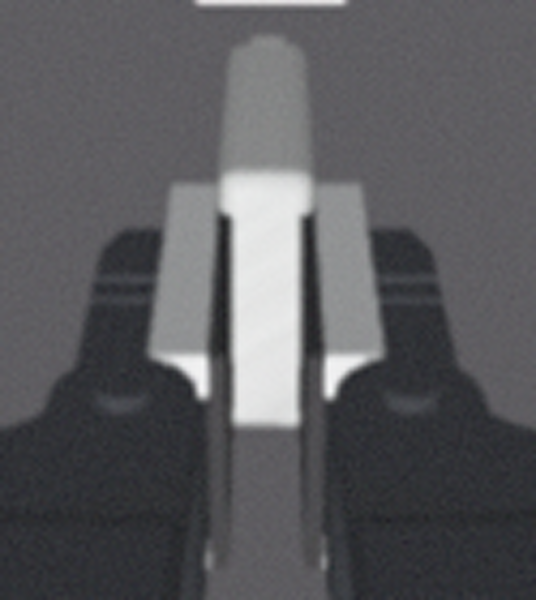

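arm_command([
  {"tx": 0.1,"ty": 0.3,"tz": -0.49,"rx": 0.5,"ry": 0,"rz": 0},
  {"tx": 0.2,"ty": 0.75,"tz": -1.22,"rx": 1.1,"ry": 0,"rz": 0},
  {"tx": 0.28,"ty": 1.25,"tz": -2.04,"rx": 1.9,"ry": 0,"rz": 0},
  {"tx": 0.28,"ty": 1.75,"tz": -2.86,"rx": 2.6,"ry": 0,"rz": 0},
  {"tx": 0.28,"ty": 2.25,"tz": -3.68,"rx": 3.3,"ry": 0,"rz": 0},
  {"tx": 0.28,"ty": 2.75,"tz": -4.5,"rx": 4,"ry": 0,"rz": 0},
  {"tx": 0.28,"ty": 3.25,"tz": -5.31,"rx": 4.7,"ry": 0,"rz": 0},
  {"tx": 0.28,"ty": 3.65,"tz": -5.96,"rx": 5.4,"ry": 0,"rz": 0},
  {"tx": 0.28,"ty": 4.0,"tz": -6.53,"rx": 6.05,"ry": 0,"rz": 0},
  {"tx": 0.28,"ty": 4.18,"tz": -6.83,"rx": 6.05,"ry": 0,"rz": 0},
  {"tx": 0.28,"ty": 4.18,"tz": -6.83,"rx": 6.05,"ry": 0,"rz": 0},
  {"tx": 0.28,"ty": 4.18,"tz": -6.83,"rx": 6.05,"ry": 0,"rz": 0},
  {"tx": 0.28,"ty": 4.18,"tz": -6.83,"rx": 6.05,"ry": 0,"rz": 0},
  {"tx": 0.28,"ty": 4.18,"tz": -6.83,"rx": 6.05,"ry": 0,"rz": 0},
])

```text
t: 6.75
tcp_pos: [528.2, -136.8, 189.3]
tool_rot: [-1.179, 1.224, 1.176]
contact_force: [-0.6, 0.3, -0.7]
opening: 6.7
```

Run:
```python
from h import *
c=look('wrist','w3')
delta([488.4,-138.2,160],87.5)
p=proj(c,[488.4,-138.2,89]);print(p)
u,v=map(int,p)
u0,v0=u-55,max(v-60,0); print(u0,v0)
cv2.imwrite('pics/crop4.png',cv2.resize(c['image'][v0:v0+100,u0:u0+110],(660,600),interpolation=cv2.INTER_CUBIC))
```

```text
t 6.8 tcp [ 528.3 -136.8  189.3] yaw 87.62 axis [ 0.0044  0.002  -1.    ] q [-0.409  0.254 -0.03   1.283  0.004 -0.368] F [ 0.3  0.3 -1. ] M [ 0.04  0.02 -0.03] op 6.7
MOVE t [ 0.729  0.998 -0.077] r [0.024 0.025 0.049]
[278.57840839 148.7385225 ]
223 88
```

View pics/crop4.png

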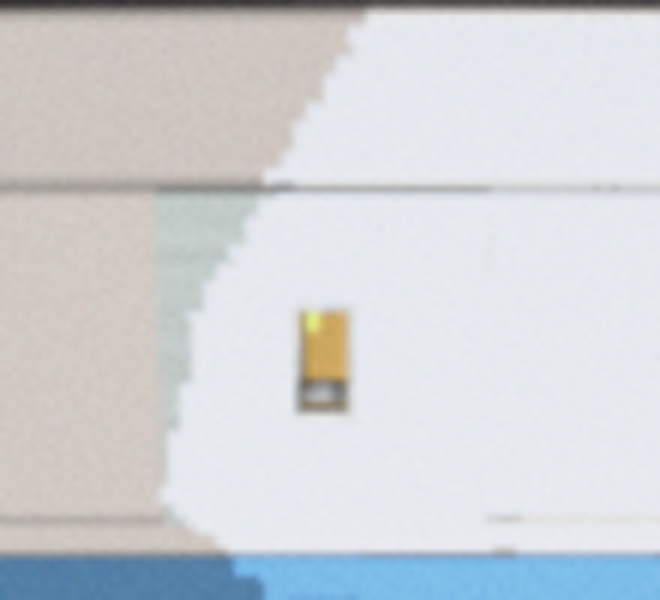

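Run:
```python
from h import *
c=load('w3'); o=r.get_obs(); T=R.from_rotvec(o['tool_rot'])
g=lambda a,b,z=89:pt(c,223+(a+.5)/6-.5,88+(b+.5)/6-.5,wz=z)
P,uv=cloud(c,255,300,125,170);print('plate z',np.median(P[:,2]))
s=[g(297,309),g(349,309),g(349,411),g(297,411)];print(np.round(s,1))
L=g(323,360);print('lock',L)
d=g(650,553,83)-g(280,553,83);print('blue edge',np.degrees(np.arctan2(d[1],d[0])))
d=g(650,188)-g(280,188);print('plate edge',np.degrees(np.arctan2(d[1],d[0])))
# level tool, tip offsets
yaw=87.6
a=np.radians(yaw);z=np.array([np.cos(a),np.sin(a),0]);x=np.array([0,0,-1.]);G=np.c_[x,np.cross(z,x),z]
for h in(20,):
  tcp=np.array([L[0],L[1],89+h])-G@np.array([43,.6,-.7]);print(h,tcp);delta(tcp,yaw)
```

```text
plate z 88.49727862870759
[[ 480.6 -143.    89. ]
 [ 480.9 -136.2   89. ]
 [ 494.3 -136.7   89. ]
 [ 494.1 -143.6   89. ]]
lock [ 487.41325064 -139.87681117   89.        ]
blue edge 87.67620824407601
plate edge 87.75655862899963
20 [ 488.0420373  -139.20255058  152.        ]
t 6.8 tcp [ 528.3 -136.8  189.3] yaw 87.62 axis [ 0.0044  0.002  -1.    ] q [-0.409  0.254 -0.03   1.283  0.004 -0.368] F [ 0.3  0.3 -1. ] M [ 0.04  0.02 -0.03] op 6.7
MOVE t [ 0.929  1.007 -0.103] r [0.004 0.025 0.049]
```

arm_command([
  {"tx": 0.2,"ty": 0.3,"tz": -0.03,"rx": 0,"ry": 0.025,"rz": 0.05},
  {"tx": 0.5,"ty": 0.65,"tz": -0.07,"rx": 0,"ry": 0.025,"rz": 0.05},
  {"tx": 0.8,"ty": 0.9,"tz": -0.1,"rx": 0,"ry": 0.025,"rz": 0.05},
  {"tx": 0.93,"ty": 1.007,"tz": -0.103,"rx": 0,"ry": 0.025,"rz": 0.05},
  {"tx": 0.93,"ty": 1.007,"tz": -0.103,"rx": 0,"ry": 0.025,"rz": 0.05},
  {"tx": 0.93,"ty": 1.007,"tz": -0.103,"rx": 0,"ry": 0.025,"rz": 0.05},
  {"tx": 0.93,"ty": 1.007,"tz": -0.103,"rx": 0,"ry": 0.025,"rz": 0.05},
  {"tx": 0.93,"ty": 1.007,"tz": -0.103,"rx": 0,"ry": 0.025,"rz": 0.05},
])

```text
t: 7.47
tcp_pos: [488.9, -139.3, 152.5]
tool_rot: [-1.18, 1.228, 1.178]
contact_force: [0.1, -0.4, -1.1]
opening: 6.9
```

Run:
```python
from h import *
delta([488.04,-139.2,132],87.65)
c=look('wrist','w4');d=look('scene','sc4')
p=proj(c,[488.,-139.2,110]).astype(int);u,v=p
A=cv2.resize(c['image'][max(v-60,0):v+90,u-70:u+70],(400,429),interpolation=cv2.INTER_CUBIC)
q=proj(d,[488.,-139.2,110]).astype(int);print(p,q);u,v=q
B=cv2.resize(d['image'][v-25:v+25,u-23:u+23],(400,429),interpolation=cv2.INTER_CUBIC)
cv2.imwrite('pics/crop5.png',np.hstack([A,B]))
```

```text
t 7.47 tcp [ 488.9 -139.3  152.5] yaw 87.64 axis [ 1.1e-03 -4.0e-04 -1.0e+00] q [-0.443  0.21  -0.185  1.175  0.    -0.402] F [ 0.1 -0.4 -1.1] M [ 0.01  0.02 -0.02] op 6.9
MOVE t [0.514 0.023 0.001] r [-0.001 -0.005  0.012]
[282 220] [203 171]
```

View pics/crop5.png

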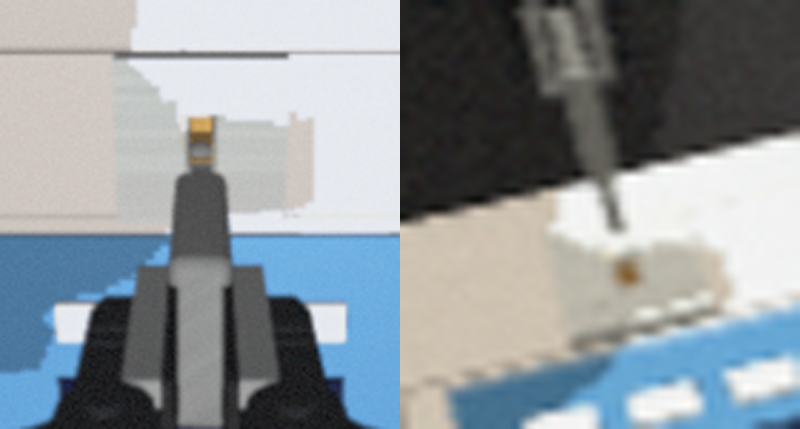

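arm_command([
  {"tx": 0.15,"ty": 0.02,"tz": 0,"rx": 0,"ry": 0,"rz": 0},
  {"tx": 0.3,"ty": 0.02,"tz": 0,"rx": 0,"ry": 0,"rz": 0},
  {"tx": 0.42,"ty": 0.02,"tz": 0,"rx": 0,"ry": 0,"rz": 0},
  {"tx": 0.5,"ty": 0.02,"tz": 0,"rx": 0,"ry": 0,"rz": 0},
  {"tx": 0.56,"ty": 0.02,"tz": 0,"rx": 0,"ry": 0,"rz": 0},
  {"tx": 0.6,"ty": 0.02,"tz": 0,"rx": 0,"ry": 0,"rz": 0},
  {"tx": 0.64,"ty": 0.02,"tz": 0,"rx": 0,"ry": 0,"rz": 0},
  {"tx": 0.64,"ty": 0.02,"tz": 0,"rx": 0,"ry": 0,"rz": 0},
])

```text
t: 8.23
tcp_pos: [487.8, -139.3, 126.8]
tool_rot: [-1.179, 1.228, 1.178]
contact_force: [-0.5, 0.4, 1.3]
opening: 6.9
```

Run:
```python
from h import *
delta([488.04,-139.2,121],87.65)
```

```text
t 8.23 tcp [ 487.8 -139.3  126.8] yaw 87.63 axis [ 6.e-04 -4.e-04 -1.e+00] q [-0.444  0.224 -0.235  1.111 -0.    -0.402] F [-0.5  0.4  1.3] M [0.02 0.33 0.07] op 6.9
MOVE t [ 0.144 -0.006  0.002] r [-0.004 -0.004  0.007]
```

arm_command([
  {"tx": 0.05,"ty": 0,"tz": 0,"rx": 0,"ry": 0,"rz": 0},
  {"tx": 0.1,"ty": 0,"tz": 0,"rx": 0,"ry": 0,"rz": 0},
  {"tx": 0.15,"ty": 0,"tz": 0,"rx": 0,"ry": 0,"rz": 0},
  {"tx": 0.2,"ty": 0,"tz": 0,"rx": 0,"ry": 0,"rz": 0},
  {"tx": 0.2,"ty": 0,"tz": 0,"rx": 0,"ry": 0,"rz": 0},
])

```text
t: 8.65
tcp_pos: [487.3, -139.2, 118.2]
tool_rot: [-1.178, 1.229, 1.179]
contact_force: [-3.7, 0.2, 0.9]
opening: 6.8
```

Run:
```python
from h import *
delta([488.04,-139.2,101],87.65)
```

```text
t 8.65 tcp [ 487.3 -139.2  118.2] yaw 87.63 axis [-6.e-04 -1.e-04 -1.e+00] q [-0.444  0.23  -0.251  1.091 -0.    -0.402] F [-3.7  0.2  0.9] M [0.03 0.85 0.02] op 6.8
MOVE t [ 0.431 -0.019 -0.   ] r [-0.004 -0.001 -0.007]
```

arm_command([
  {"tx": 0.04,"ty": 0.01,"tz": 0,"rx": 0.4,"ry": 0,"rz": 0},
  {"tx": 0.08,"ty": 0.015,"tz": 0,"rx": -0.4,"ry": 0,"rz": 0},
  {"tx": 0.12,"ty": 0.015,"tz": 0,"rx": 0.4,"ry": 0,"rz": 0},
  {"tx": 0.16,"ty": 0.015,"tz": 0,"rx": -0.4,"ry": 0,"rz": 0},
  {"tx": 0.2,"ty": 0.015,"tz": 0,"rx": 0.4,"ry": 0,"rz": 0},
  {"tx": 0.24,"ty": 0.015,"tz": 0,"rx": -0.4,"ry": 0,"rz": 0},
  {"tx": 0.28,"ty": 0.015,"tz": 0,"rx": 0,"ry": 0,"rz": 0},
])

```text
t: 9.23
tcp_pos: [486.7, -139.4, 107.8]
tool_rot: [-1.182, 1.227, 1.181]
contact_force: [-5.6, 0.3, 12.1]
opening: 6.8
```

Run:
```python
from h import *
delta([487,-139.2,101],87.65)
```

```text
t 9.23 tcp [ 486.7 -139.4  107.8] yaw 87.85 axis [-0.    -0.001 -1.   ] q [-4.440e-01  2.360e-01 -2.710e-01  1.064e+00 -1.000e-03 -4.070e-01] F [-5.6  0.3 12.1] M [0.08 1.47 0.01] op 6.8
MOVE t [ 0.171 -0.007  0.006] r [ 0.04  -0.012 -0.   ]
```

arm_command([
  {"tx": 0.04,"ty": 0.02,"tz": 0,"rx": 0.4,"ry": 0,"rz": 0},
  {"tx": 0.07,"ty": 0.03,"tz": 0,"rx": -0.4,"ry": 0,"rz": 0},
  {"tx": 0.1,"ty": 0.03,"tz": 0,"rx": 0.4,"ry": 0,"rz": 0},
  {"tx": 0.13,"ty": 0.03,"tz": 0,"rx": -0.4,"ry": 0,"rz": 0},
  {"tx": 0.16,"ty": 0.03,"tz": 0,"rx": 0.3,"ry": 0,"rz": 0},
  {"tx": 0.18,"ty": 0.03,"tz": 0,"rx": -0.3,"ry": 0,"rz": 0},
  {"tx": 0.19,"ty": 0.03,"tz": 0,"rx": 0,"ry": 0,"rz": 0},
])

```text
t: 9.82
tcp_pos: [486.7, -139.6, 101.3]
tool_rot: [-1.186, 1.224, 1.181]
contact_force: [-1.0, 1.4, 10.0]
opening: 6.8
```

Run:
```python
from h import *
delta([487,-139.2,101],87.65)
```

```text
t 9.82 tcp [ 486.7 -139.6  101.3] yaw 88.03 axis [ 0.0029 -0.0016 -1.    ] q [-0.445  0.239 -0.285  1.044 -0.    -0.411] F [-1.   1.4 10. ] M [0.27 0.29 0.06] op 6.8
MOVE t [ 0.007 -0.008  0.009] r [ 0.076 -0.017  0.034]
```

arm_command([
  {"tx": 0.03,"ty": 0,"tz": 0,"rx": 0.2,"ry": 0,"rz": 0},
  {"tx": 0.05,"ty": 0,"tz": 0,"rx": -0.2,"ry": 0,"rz": 0},
  {"tx": 0.06,"ty": 0,"tz": 0,"rx": 0.1,"ry": 0,"rz": 0},
  {"tx": 0.06,"ty": 0,"tz": 0,"rx": 0.1,"ry": 0,"rz": 0},
])

```text
t: 10.15
tcp_pos: [487.4, -139.7, 100.5]
tool_rot: [-1.181, 1.228, 1.172]
contact_force: [-6.0, 2.2, 17.6]
opening: 7.0
```

Run:
```python
from h import *
delta([487,-139.2,101],87.65)
c=look('wrist','w6')
o=r.get_obs(); T=R.from_rotvec(o['tool_rot'])
P,uv=cloud(c,276,288,240,320)
t=T.inv().apply(P-o['tcp_pos']);k=(t[:,0]<-25)&(abs(t[:,1])<17)
print(k.sum(),'bow top tool x',np.median(t[k,0]),'world z',np.median(P[k][:,2]),t[k,1].min(),t[k,1].max())
c=load('w2');P,uv=cloud(c,276,288,240,320)
t=R.from_rotvec([-1.559,.934,1.551]).inv().apply(P-np.array([549,181.5,201.1]));k=(t[:,0]<-25)&(abs(t[:,1])<17)
print('before',k.sum(),np.median(t[k,0]),t[k,1].min(),t[k,1].max())
```

```text
t 10.15 tcp [ 487.4 -139.7  100.5] yaw 87.47 axis [ 0.0054 -0.0025 -1.    ] q [-0.445  0.239 -0.287  1.039  0.    -0.401] F [-6.   2.2 17.6] M [ 0.49  1.25 -0.05] op 7.0
MOVE t [-0.013  0.009  0.012] r [-0.036 -0.026  0.063]
796 bow top tool x -35.43886115510703 world z 135.902979335902 -13.631953765462505 16.25240459732461
before 822 -37.578177606723955 -13.826348604777495 16.06098012174113
```

arm_command([
  {"tx": 0.05,"ty": 0.01,"tz": 0,"rx": 0,"ry": 0,"rz": 0.05},
  {"tx": 0.06,"ty": 0.02,"tz": 0,"rx": 0.3,"ry": 0,"rz": 0.05},
  {"tx": 0.06,"ty": 0.02,"tz": 0,"rx": 1,"ry": 0,"rz": 0},
  {"tx": 0.06,"ty": 0.02,"tz": 0,"rx": 1.7,"ry": 0,"rz": 0},
  {"tx": 0.06,"ty": 0.02,"tz": 0,"rx": 2.4,"ry": 0,"rz": 0},
  {"tx": 0.06,"ty": 0.02,"tz": 0,"rx": 3.1,"ry": 0,"rz": 0},
  {"tx": 0.06,"ty": 0.02,"tz": 0,"rx": 3.8,"ry": 0,"rz": 0},
  {"tx": 0.06,"ty": 0.02,"tz": 0,"rx": 3.8,"ry": 0,"rz": 0},
])

```text
t: 10.87
tcp_pos: [487.4, -139.6, 100.1]
tool_rot: [-0.931, 1.359, 0.919]
contact_force: [-5.8, 4.4, 21.3]
opening: 7.0
```

Run:
```python
from h import *
delta([487,-139.2,101],87.65-95)
```

```text
t 10.87 tcp [ 487.4 -139.6  100.1] yaw 68.32 axis [ 0.0085 -0.0029 -1.    ] q [-4.450e-01  2.370e-01 -2.910e-01  1.034e+00  1.000e-03 -6.700e-02] F [-5.8  4.4 21.3] M [1.02 1.46 0.05] op 7.0
MOVE t [-0.023  0.013  0.004] r [15.135  0.072  0.085]
```

arm_command([
  {"tx": 0.05,"ty": 0.01,"tz": 0,"rx": 0.8,"ry": 0,"rz": 0},
  {"tx": 0.05,"ty": 0.02,"tz": 0,"rx": 1.6,"ry": 0,"rz": 0},
  {"tx": 0.05,"ty": 0.03,"tz": 0,"rx": 2.4,"ry": 0,"rz": 0},
  {"tx": 0.05,"ty": 0.03,"tz": 0,"rx": 3.2,"ry": 0,"rz": 0},
  {"tx": 0.05,"ty": 0.03,"tz": 0,"rx": 4,"ry": 0,"rz": 0},
  {"tx": 0.05,"ty": 0.03,"tz": 0,"rx": 4.8,"ry": 0,"rz": 0},
  {"tx": 0.05,"ty": 0.03,"tz": 0,"rx": 5.6,"ry": 0,"rz": 0},
  {"tx": 0.05,"ty": 0.03,"tz": 0,"rx": 6.4,"ry": 0,"rz": 0},
  {"tx": 0.05,"ty": 0.03,"tz": 0,"rx": 7.2,"ry": 0,"rz": 0},
  {"tx": 0.05,"ty": 0.03,"tz": 0,"rx": 7.2,"ry": 0,"rz": 0},
])

```text
t: 11.7
tcp_pos: [487.5, -138.8, 100.1]
tool_rot: [-0.443, 1.515, 0.433]
contact_force: [-4.5, 4.3, 18.7]
opening: 6.6
```

Run:
```python
from h import *
delta([487,-139.2,101],87.65-95)
```

```text
t 11.7 tcp [ 487.5 -138.8  100.1] yaw 32.12 axis [ 0.0124 -0.003  -0.9999] q [-0.445  0.234 -0.295  1.03   0.003  0.566] F [-4.5  4.3 18.7] M [1.16 0.93 0.08] op 6.6
MOVE t [-0.024 -0.002 -0.016] r [7.893 0.134 0.065]
```

arm_command([
  {"tx": 0.05,"ty": 0.01,"tz": 0,"rx": 0.8,"ry": 0.01,"rz": 0.01},
  {"tx": 0.05,"ty": 0.02,"tz": 0,"rx": 1.6,"ry": 0.03,"rz": 0.01},
  {"tx": 0.05,"ty": 0.02,"tz": 0,"rx": 2.4,"ry": 0.04,"rz": 0.02},
  {"tx": 0.05,"ty": 0.02,"tz": 0,"rx": 3.2,"ry": 0.05,"rz": 0.02},
  {"tx": 0.05,"ty": 0.02,"tz": 0,"rx": 4,"ry": 0.06,"rz": 0.03},
  {"tx": 0.05,"ty": 0.02,"tz": 0,"rx": 4.8,"ry": 0.08,"rz": 0.04},
  {"tx": 0.05,"ty": 0.02,"tz": 0,"rx": 5.6,"ry": 0.09,"rz": 0.04},
  {"tx": 0.05,"ty": 0.02,"tz": 0,"rx": 6.4,"ry": 0.1,"rz": 0.05},
  {"tx": 0.05,"ty": 0.02,"tz": 0,"rx": 7.2,"ry": 0.12,"rz": 0.06},
  {"tx": 0.05,"ty": 0.02,"tz": 0,"rx": 8,"ry": 0.13,"rz": 0.06},
  {"tx": 0.05,"ty": 0.02,"tz": 0,"rx": 8.1,"ry": 0.13,"rz": 0.06},
  {"tx": 0.05,"ty": 0.02,"tz": 0,"rx": 8.1,"ry": 0.13,"rz": 0.06},
])

```text
t: 12.7
tcp_pos: [488.6, -138.2, 100.0]
tool_rot: [0.115, 1.563, -0.116]
contact_force: [-3.0, 3.4, 18.1]
opening: 7.1
```

Run:
```python
from h import *
delta([487,-139.2,101],87.65-95)
c=look('wrist','w7')
o=r.get_obs(); T=R.from_rotvec(o['tool_rot'])
cv2.imwrite('pics/crop6.png',c['image'])
```

```text
t 12.7 tcp [ 488.6 -138.2  100. ] yaw -8.41 axis [ 0.0046 -0.001  -1.    ] q [-4.420e-01  2.410e-01 -2.850e-01  1.040e+00  1.000e-03  1.276e+00] F [-3.   3.4 18.1] M [0.69 0.8  0.1 ] op 7.1
MOVE t [-0.024 -0.029 -0.035] r [-0.213  0.054  0.004]
```

View pics/crop6.png

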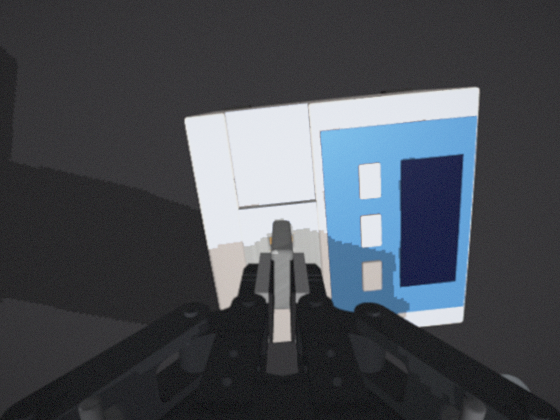

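The picture shows the jaws turned a quarter turn, with the key's bow at about (282,240) over the lock plate. Next, a small nudge to confirm the stop.

arm_command([
  {"tx": 0.05,"ty": 0.01,"tz": 0,"rx": 0.3,"ry": 0.03,"rz": 0},
  {"tx": 0.05,"ty": 0.01,"tz": 0,"rx": 0.6,"ry": 0.03,"rz": 0},
  {"tx": 0.05,"ty": 0.01,"tz": 0,"rx": 0.6,"ry": 0.03,"rz": 0},
  {"tx": 0.05,"ty": 0.01,"tz": 0,"rx": 0.6,"ry": 0.03,"rz": 0},
  {"tx": 0.05,"ty": 0.01,"tz": 0,"rx": 0.6,"ry": 0.03,"rz": 0},
  {"tx": 0.05,"ty": 0.01,"tz": 0,"rx": 0.6,"ry": 0.03,"rz": 0},
])

```text
t: 13.25
tcp_pos: [489.3, -138.0, 100.0]
tool_rot: [0.154, 1.56, -0.156]
contact_force: [-6.7, 2.0, 20.2]
opening: 6.7
```

Run:
```python
from h import *
delta([487,-139.2,101],87.65-95)
c=look('wrist','w8')
o=r.get_obs(); T=R.from_rotvec(o['tool_rot'])
P,uv=cloud(c,240,325,230,330)
t=T.inv().apply(P-o['tcp_pos']);k=(t[:,0]<-30)&(t[:,0]>-41)&(abs(t[:,1])<20)&(abs(t[:,2])<7)
print(k.sum(),'bow top z',np.median(P[k][:,2]),'ctr',cv2.minAreaRect(t[k][:,1:].astype(np.float32)))
P,_=cloud(c,215,300,110,200);print('controller top/plate z',np.median(P[:,2][P[:,2]>70]))
```

```text
t 13.25 tcp [ 489.3 -138.   100. ] yaw -11.34 axis [ 0.0046 -0.0019 -1.    ] q [-0.44   0.242 -0.284  1.04   0.     1.328] F [-6.7  2.  20.2] M [0.47 1.61 0.27] op 6.7
MOVE t [-0.025 -0.039 -0.05 ] r [-0.798  0.056  0.012]
1231 bow top z 135.40823760067752 ctr ((0.35382556915283203, 0.05086660385131836), (13.835411071777344, 29.70539093017578), 89.61759185791016)
controller top/plate z 82.53055659926048
```

The torque jumped from 0.10 to 0.27 N m, so the plug is at its stop. The push is steady at about 20 N and the key is home, so I'm handing in.

```bash
python3 -c "
from h import *
print(r.close_job()); delta([487,-139.2,101])"
```

```text
the job is handed in; nothing more can be done
None
the job is handed in; nothing more can be done
```

I pulled the key out of its dock, pushed it fully home in the key switch with a small wiggle, and turned it about 99° clockwise. I handed the job in at t ≈ 13.3 s, still gripping the key and holding it turned and pressed down. The hand-in gives no verdict, so I can't confirm the result.

**Last checks before hand-in:**
- **Turn:** the resisting torque rose from about 0.05 to 0.10 N m as the key turned. It then jumped to 0.27 N m on the last 3°, so the plug is at its stop.
- **Depth:** the arm is pressing down with about 20 N. The tool's height puts the key within about 1 mm of home.
- **Grip:** set to 100 N and still closed on the key, which is centred in the pads.
- **Bystanders:** the arm passed well clear of all four. I did not take a final picture to check them.

**Readings that disagreed:**
- The wrist camera put the top of the key about 2 mm lower than it should be when home; that is within the calibration error.
- The gripper showed an opening of about 7 mm on a key 10 mm thick, but the pictures showed a proper grip.
- The tool finished about 2 to 3 mm off the lock position I had measured, with about 7 N of sideways force. The limit is 6 mm.

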